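# Stamp the craft box's panel

### The arm

A 6-joint arm with a two-finger parallel gripper is mounted at the origin on the work surface. World frame = base frame: x ahead of the robot, y to its left, z up, the work surface at z = 0. Lengths are in mm, angles in rad, forces in N, time in s.
With the tool pointing down it reaches from about 300 to 850 mm from the base axis. Payload 5.4 kg.
Tool frame: the origin (TCP) lies at the very end of the fingers, on their centre line; the grasp point (between the pads) lies 19 mm behind it (env.pinch_z is the distance from the TCP to the grasp point, in mm); z points along the fingers, y is the line along which they close (so a half turn about z gives the same grasp; the last joint's range is limited). The gripper opens to 85 mm and grips with 20 to 120 N. Pads are 22 mm wide; open, the fingers measure 114 mm over their backs; the gripper's body (76 mm by 85 mm) begins 54 mm behind the grasp point. The pads swing forward as they close: fully open they stand 13 mm farther back than shut.
Start: joints at [-1.478, 0.158, 1.597, -0, 1.386, -0.21], TCP at [171.438, -548.831, 231.299] pointing down, gripper open.
Joint ranges: [-2.91, 2.91], [-0.94, 2.29], [0.18, 2.7], [-1.29, 4.43], [0.17, 2.64], [-3, 3]. Speed limits (rad/s): [2.57, 2.57, 3.14, 3.14, 3.14, 3.14].

### API

Orientations are given as a unit quaternion [w, x, y, z].
In Python, from cell import env gives the robot as it stands.
- The arm moves only by the tool play_rows, never from a script. Its argument "steps" is a list of rows, each an object with "jaw": the closure, from 0 (fully open) to 1 (shut); "offset": the shift along the tool's x, y, z in units of 0.75 m (1.0 is 0.75 m), a list of three; "dr": the turn, a rotation vector about the tool's x, y, z in units of 30 degrees (1.0 is 30 degrees), a list of three. In form: [{"jaw": jaw, "offset": [x, y, z], "dr": [ax, ay, az]}, ...]. A call has 1 to 10 rows; each row is the pose to reach, as a shift and turn from the pose commanded when the call began, along the tool's axes at that moment; what a row does not reach only later rows make up. A row lasts 1/10 s, in which the tool goes at most 50 mm and 8.59 degrees, less where a joint would pass 70% of its speed; a pose out of reach is approached as far as the arm can. A call with a number of a shift or a turn outside -1 to 1 is refused whole. A call with a gripper value outside its range is refused whole. The fingers move at their own pace and stop on an object; the grip force is fixed at half the most. Time passes only in rows, so rows that repeat a pose let the fingers close. It gives the time, the measured TCP pose, the force, the opening and the grip force at its end, in the units of the state.
- env.get_state(): the state, without advancing time (a new reading comes with each control period).
- env.camera(name): name is "side" or "top"; returns (picture, depth): 420x560x3 uint8, blue, green, red; 420x560 float32, mm along the optical axis (not along the pixel's ray), 0 where there is no reading.
- env.camera_info(name): a dict with "intrinsics" (3x3 intrinsics, pixels), "distortion" ([k1, k2, p1, p2, k3] as OpenCV has them; the pictures are not rectified), "world_to_cam" (4x4, takes a point from world to camera coordinates). Camera axes: x right, y up, looking along -z (the intrinsics and any distortion apply to the point x, -y, -z); pixel columns grow to the right and rows downward; lengths in mm; the calibration is good to about 2 mm. A picture is of the moment at which its call begins. camera_info takes no time and is no camera call.
- env.close_job(): hands the job in; it is judged then, once.
Trained networks look in the newest picture that a camera, given by its name, has taken for a name from the list of things; names that differ only in an ending like _2 or _b are one class to them, and where a whole thing is asked for, a point or a joint stands for the part that bears it (a point fixed in the world has none). Each returns a list of dicts, best first, with "confidence" (0 to 1); they miss things now and then, are a little off and sometimes report something else, mostly with a low value. They report only what shows in the picture. A call takes as long as a camera call.
- env.spot_in(camera, query): "box" ([left, top, right, bottom] in pixels, round what is visible of it).
The state is a dict: "time": time; "joint_positions": joint angles; "joint_vel": joint speeds; "joint_efforts": joint torques, N m; "ee_pos": TCP position; "orientation": TCP orientation; "ft_force": force on the tool from outside, world axes, zero at the start; "moment": the same for the moment, N m; "width": finger opening in mm; "grasp_force": force on a finger pad.
Only numpy, scipy, OpenCV 4.12 (cv2) and the standard library are available. Lean on these libraries where they do the work, as an engineer would, in place of code of your own. Each camera call takes 0.05 s, during which the arm holds its last target. There are 200 camera calls.

### The job

Pick up the hand stamp by its cap and stamp the plywood panel on the lid of the blue craft box: foot in the middle of the panel and lined up with its edges (long side along long side), cap pressed fully down for a moment, squarely and without ramming it. Lift it straight off without smearing, so that the stamp touches nothing else on the box, then stand it upright near the middle of the cork mat that it came from and let go. Leave the box where it is and do not disturb the hammer, the glue bottle or the pencil case.

Things in the scene. Friction and masses are not known exactly. Their poses are not given: they have to be found in the camera images.
- stamp: self-inking hand stamp, standing on the cork mat at the start: black rectangular foot frame 34 mm (its x) by 46 mm (its y), open black cheeks to 38 mm high, above them the grey cap. 92 mm high in all, about 0.2 kg. Origin: centre of the foot's underside; z up. It looks the same after a half turn
- stamp_cap (a point): centre of the stamp's grey cap, the part to grasp: block 24 mm (x) by 40 mm (y) by 40 mm high, centred 72 mm above the foot's underside while not pressed; axes as the stamp's
- plunger (a joint): how far the cap is pressed down into the foot frame, m: 0 at rest, 0.012 fully down (hard stop). Sprung: begins to move at about 4 N, takes about 13 N fully down, returns by itself
- panel (a point): centre of the top face of the raw plywood panel glued on the box's lid: 64 mm (x) by 76 mm (y), 3 mm thick, top 78 mm above the table; axes are those of the box, its y along the panel's long side, which the stamp's y must follow (either way round)
- craft_box: blue wooden box with shut lid, loose on the table, about 0.9 kg: 154 mm (x) by 214 mm (y), lid top 75 mm high. Origin: centre of its underside. Panel centre at x 0, y +45 mm; a brown wooden strip 125 by 32 mm with three nails, their heads 90 mm above the table, lies at y -55 mm
- mat_top (a point): centre of the top face of the fixed square cork mat, 130 by 130 mm, 6 mm thick
- hammer: hammer lying on the table at one side of the work, handle along its x, 260 mm long, head 80 mm wide at its +x end, 26 mm high, origin under mid-length; leave alone
- glue_bottle: white bottle, 60 mm in diameter, 140 mm high, standing at the other side; origin under its centre; leave alone
- pencil_case: blue open wooden case 75 by 200 mm, 56 mm high, beyond the work; origin under its centre; leave alone

How it is judged:
By the outcome, as a careful person would: the job done as asked, in the order asked, and still so for the second after the job is handed in, with the robot touching nothing.
It also fails if it takes over 54 s, if anything falls off the work surface, if the arm or the gripper's body presses on something with over 40 N, if the wrist force passes 120 N, or if a joint passes its speed limit or range.

## Working session

There is one attempt and no reset: what is moved stays moved. The work goes in short steps, Python scripts to look and compute and a tool call to move; the robot and the scene stay as the last step left them, time stands still between calls to the robot, and variables do not carry over. Pictures are saved under pics/ and viewed, at most 10 in all, crops included, and the job is handed in when it is done.

Besides the shell and the picture viewer there is one more tool, called after ">>>" by a JSON object that holds its "api" and its "payload", one argument or row to a line. play_rows: Moves the arm, as the interface text tells. Its arguments: {"type":"object","properties":{"steps":{"type":"array","items":{"type":"object","properties":{"jaw":{"type":"number"},"offset":{"type":"array","items":{"type":"number","minimum":-1,"maximum":1}},"dr":{"type":"array","items":{"type":"number","minimum":-1,"maximum":1}}}}}},"required":["steps"]}

```bash
ls; mkdir -p pics; cat > h.py <<'E'
import numpy as np, cv2
from cell import env
def pts(name, depth, uv):
    i=env.camera_info(name); K=np.array(i["intrinsics"],float); D=np.array(i["distortion"],float)
    T=np.linalg.inv(np.array(i["world_to_cam"],float))
    uv=np.asarray(uv,float).reshape(-1,2)
    n=cv2.undistortPoints(uv.reshape(-1,1,2),K,D).reshape(-1,2)
    d=depth[uv[:,1].astype(int),uv[:,0].astype(int)]
    p=np.c_[n[:,0]*d,-n[:,1]*d,-d,np.ones(len(d))]
    return (T@p.T).T[:,:3]
def cloud(name, depth):
    v,u=np.mgrid[0:420,0:560]
    return pts(name,depth,np.c_[u.ravel(),v.ravel()]).reshape(420,560,3)
E
python3 - <<'E'
from h import *
print(env.get_state())
for c in ("top","side"):
    im,d=env.camera(c); cv2.imwrite(f"pics/{c}0.png",im); np.savez(f"{c}0.npz",im=im,d=d)
    P=cloud(c,d)
    for q in ("stamp","stamp_cap","panel","craft_box","mat_top","hammer","glue_bottle","pencil_case"):
        try: r=env.spot_in(c,q)
        except Exception as e: print(q,e); continue
        for o in r[:2]:
            b=o["box"]; uc,vc=int((b[0]+b[2])/2),int((b[1]+b[3])/2)
            print(c,q,np.round(b),round(o["confidence"],2),P[vc,uc].round())
    print({k:np.round(v,3).tolist() for k,v in env.camera_info(c).items()})
E
```

```text
pics
{'time': 0.0, 'joint_positions': array([-1.47809222e+00,  1.59027657e-01,  1.59822127e+00,  3.50530372e-05,
        1.38618833e+00, -2.10110973e-01]), 'joint_vel': array([-0.00072704,  0.00124053,  0.00046959, -0.0002594 ,  0.00138524,
       -0.0012325 ]), 'joint_efforts': array([ 2.67716241e-03, -3.95987999e+01, -3.31428587e+01, -5.93498703e-05,
        8.25190509e-03, -8.48862101e-06]), 'ee_pos': array([ 171.39829882, -548.24505906,  230.33439717]), 'orientation': array([-9.19703022e-04,  9.88559826e-01,  1.50826457e-01,  7.13072914e-05]), 'ft_force': array([-1.37410181,  0.31474972, -0.84571538]), 'moment': array([-0.00186128, -0.06728351, -0.02075623]), 'grasp_force': 0.0, 'width': 85.46735154310792}
top stamp_cap [211. 232. 220. 242.] 0.63 [507. 213.  97.]
top panel [284. 196. 353. 257.] 0.93 [ 544. -153.   76.]
top panel [251. 159. 307. 185.] 0.71 [759. -12.   7.]
top craft_box [280. 193. 355. 254.] 0.79 [ 555. -150.   76.]
top mat_top [201. 214. 245. 255.] 0.69 [522. 195.  12.]
top mat_top [209. 231. 223. 242.] 0.54 [510. 213. 100.]
top hammer [127. 231. 154. 296.] 0.9 [
[... 507 characters left out ...]
5. 233.  84.]
side panel [270. 152. 346. 222.] 0.94 [ 541. -105.   84.]
side craft_box [268. 152. 346. 225.] 0.66 [ 544. -107.   71.]
side mat_top [256. 260. 309. 302.] 0.58 [525. 230.  35.]
side hammer [241. 360. 345. 393.] 0.91 [418. 485.  27.]
side glue_bottle [352. 106. 366. 146.] 0.69 [ 445. -441.   81.]
side glue_bottle [277. 262. 288. 285.] 0.55 [524. 232.  78.]
side pencil_case [209. 179. 261. 234.] 0.89 [747.  22.  59.]
{'intrinsics': [[528.602, 0.0, 277.898], [0.0, 528.602, 203.569], [0.0, 0.0, 1.0]], 'distortion': [0.043, 0.0, 0.0, 0.0, 0.0], 'world_to_cam': [[-0.954, -0.3, -0.019, 582.02], [0.212, -0.719, 0.662, -189.955], [-0.212, 0.627, 0.749, -1567.769], [0.0, 0.0, 0.0, 1.0]]}
```

```bash
python3 - <<'E'
import cv2
t=cv2.imread("pics/top0.png"); s=cv2.imread("pics/side0.png")
a=cv2.resize(t[140:310,110:430],(800,425),interpolation=cv2.INTER_CUBIC)
cv2.imwrite("pics/a.png",a)
b=cv2.resize(s[100:325,200:380],(480,600),interpolation=cv2.INTER_CUBIC)
cv2.imwrite("pics/b.png",b)
E
```

```text
(no output)
```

View pics/a.png

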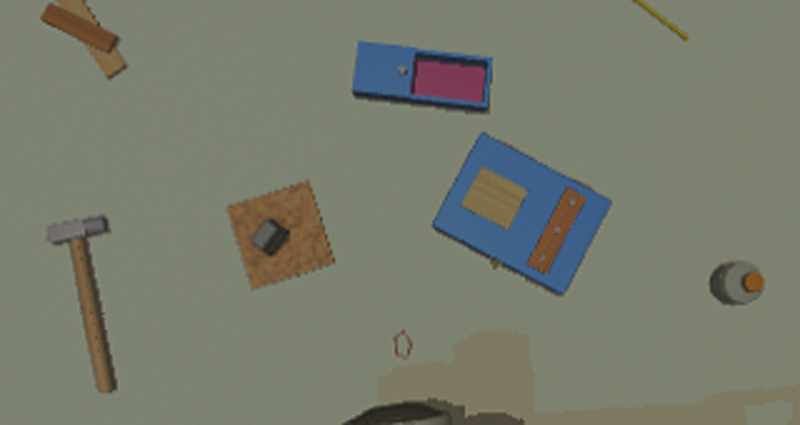

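View pics/b.png

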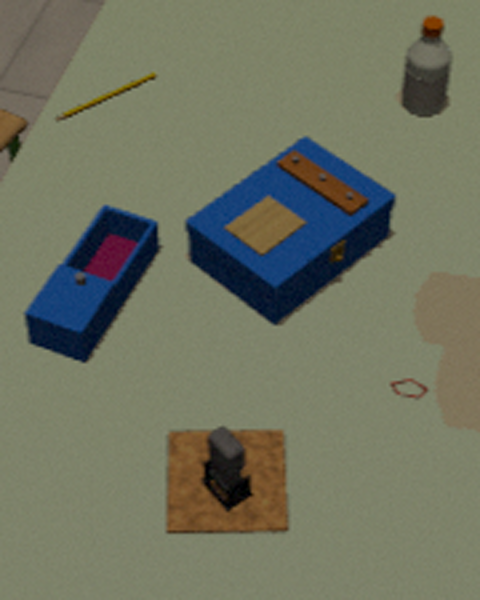

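```bash
cat > fit.py <<'E'
from h import *
from scipy.optimize import minimize
S=8
def proj(name,X):
    i=env.camera_info(name); T=np.array(i["world_to_cam"],float)
    c=X@T[:3,:3].T+T[:3,3]
    return cv2.projectPoints((c*[1,-1,-1]).astype(float),np.zeros(3),np.zeros(3),np.array(i["intrinsics"],float),np.array(i["distortion"],float))[0].reshape(-1,2)
def blk(sx,sy,z0,z1,cx=0,cy=0):
    return np.array([[cx+a*sx/2,cy+b*sy/2,z] for a in(-1,1) for b in(-1,1) for z in(z0,z1)],float)
def place(B,p):
    c,s=np.cos(p[2]),np.sin(p[2]); return B@np.array([[c,s,0],[-s,c,0],[0,0,1]])+[p[0],p[1],0]
def render(name,blks,p,roi):
    x0,y0,x1,y1=roi; m=np.zeros(((y1-y0)*S,(x1-x0)*S),np.uint8)
    for B in blks:
        uv=(proj(name,place(B,p))-[x0,y0]+.5)*S-.5
        h=cv2.convexHull(uv.astype(np.float32))
        cv2.fillConvexPoly(m,np.round(h*16).astype(np.int32),255,shift=4)
    return cv2.resize(m,(x1-x0,y1-y0),interpolation=cv2.INTER_AREA)/255.
def fit(views,blks,p0):
    """views: {cam:(mask,roi)}"""
    def f(q):
        p=[q[0],q[1],q[2]/50]
        return sum(np.abs(render(n,blks,p,r)-m).sum() for n,(m,r) in views.items())
    best=None
    for y in p0[2]:
        s=np.array([p0[0],p0[1],y*50]); sim=np.vstack([s,s+[8,0,0],s+[0,8,0],s+[0,0,12]])
        r=minimize(f,s,method="Nelder-Mead",options=dict(initial_simplex=sim,xatol=.05,fatol=.05))
        if best is None or r.fun<best.fun: best=r
    return best.x[0],best.x[1],best.x[2]/50,best.fun,sum(m.sum() for m,_ in views.values())
E
cat > m1.py <<'E'
from fit import *
V={}
for n,roib,rois in (("top",(270,180,370,270),(195,205,250,262)),("side",(255,140,360,230),(252,250,318,308))):
    z=np.load(f"{n}0.npz"); im=z["im"]
    hsv=cv2.cvtColor(im,cv2.COLOR_BGR2HSV).astype(int); 
    cr=lambda a,r:a[r[1]:r[3],r[0]:r[2]]
    h=cr(hsv,roib); bl=((h[...,0]>100)&(h[...,0]<125)&(h[...,1]>110)).astype(np.uint8)
    k,l,st,_=cv2.connectedComponentsWithStats(bl); bl=(l==1+st[1:,4].argmax()).astype(np.uint8)
    c=cv2.findContours(bl,0,1)[0]; c=max(c,key=cv2.contourArea); mb=np.zeros_like(bl); cv2.fillPoly(mb,[cv2.convexHull(c)],1)
    pn=((h[...,0]>12)&(h[...,0]<30)&(h[...,1]>60)&(h[...,2]>125)&(cv2.erode(mb,np.ones((5,5)))>0)).astype(np.uint8)
    k,l,st,_=cv2.connectedComponentsWithStats(pn); pn=(l==1+st[1:,4].argmax()).astype(float)
    h=cr(hsv,rois); sat=h[...,1]; st_=((sat<70)|(h[...,2]<50)).astype(np.uint8)
    k,l,st,_=cv2.connectedComponentsWithStats(st_)
    ok=[j for j in range(1,k) if 0<st[j,0] and 0<st[j,1] and st[j,0]+st[j,2]<h.shape[1] and st[j,1]+st[j,3]<h.shape[0]]
    j=max(ok,key=lambda j:st[j,4]); ms=(l==j).astype(float)
    # mat: brown
    mm=((h[...,0]<20)&(sat>70)).astype(np.uint8); cc=np.vstack(cv2.findContours(mm,0,1)[0]) if 0 else max(cv2.findContours(mm,0,1)[0],key=cv2.contourArea)
    ma=np.zeros_like(mm); cv2.fillPoly(ma,[cv2.convexHull(cc)],1)
    V[n]=dict(box=(mb.astype(float),roib),panel=(pn,roib),stamp=(ms,rois),mat=(ma.astype(float),rois))
    print(n,mb.sum(),pn.sum(),ms.sum(),ma.sum())
    pic=cr(im,roib).copy(); pic[pn>0]=(0,0,255); p2=cr(im,rois).copy(); p2[ms>0]=(0,255,0)
    cv2.imwrite(f"pics/mask_{n}.png",np.hstack([cv2.resize(x,(400,400),interpolation=0) for x in(pic,p2)]))
models=dict(box=([blk(154,214,0,75)],(540,-155,[-.6,1.0,-.3])),panel=([blk(64,76,75,78)],(550,-110,[-.6,-.3])),
 stamp=([blk(34,46,6,14),blk(34,46,6,44),blk(24,40,58,98)][1:]+[blk(18,34,40,60)],(515,220,[-.8,-.3,.3,.8,1.3])),mat=([blk(130,130,0,6)],(520,200,[.2,-.2])))
for k,(b,p0) in models.items():
    for cams in (("top",),("side",),("top","side")):
        r=fit({c:V[c][k] for c in cams},b,p0); print(k,cams,np.round(r,2),"deg",round(np.degrees(r[2]),1))
E
python3 m1.py; python3 -c "
import cv2,numpy as np
cv2.imwrite('pics/m.png',cv2.resize(np.vstack([cv2.imread(f'pics/mask_{n}.png') for n in('top','side')]),(600,600)))"
```

```text
top 2560 86.0 124.0 1238Traceback (most recent call last):
  File "m1.py", line 15, in <module>
    j=max(ok,key=lambda j:st[j,4]); ms=(l==j).astype(float)
ValueError: max() iterable argument is empty
[ WARN:0@0.026] global loadsave.cpp:275 findDecoder imread_('pics/mask_side.png'): can't open/read file: check file path/integrity
Traceback (most recent call last):
ValueError: all the input arrays must have same number of dimensions, but the array at index 0 has 3 dimension(s) and the array at index 1 has 2 dimension(s)
```

```bash
python3 - <<'E'
import numpy as np,cv2
for n,q in (("top",dict(panel=(308,219),strip=(332,232),blue=(320,205),table=(260,260),mat=(225,246),captop=(216,234),cap2=(220,236))),("side",dict(panel=(299,184),strip=(321,168),blue=(310,195),table=(240,300),mat=(270,290),cap=(286,265),cap2=(284,272),foot=(286,287)))):
    im=np.load(n+"0.npz")["im"]; h=cv2.cvtColor(im,cv2.COLOR_BGR2HSV)
    for k,(u,v) in q.items():
        b=h[v-1:v+2,u-1:u+2].reshape(-1,3); print(n,k,b.min(0),np.median(b,0),b.max(0))
E
```

```text
top panel [ 19 103 124] [ 21. 108. 125.] [ 23 112 126]
top strip [10  5 92] [ 13.  92. 110.] [135 154 123]
top blue [106 140 136] [106. 143. 137.] [107 145 139]
top table [ 38  35 129] [ 38.  35. 130.] [ 40  36 131]
top mat [ 15 127 114] [ 15. 132. 122.] [ 16 133 128]
top captop [15 19 77] [20. 21. 96.] [21 24 97]
top cap2 [19 22 42] [21. 48. 48.] [38 67 53]
side panel [ 19 131 121] [ 20. 133. 124.] [ 20 142 129]
side strip [ 10 106  46] [ 14. 194. 104.] [ 15 205 110]
side blue [107 193 120] [107. 206. 122.] [108 209 124]
side table [ 35  45 127] [ 36.  48. 130.] [ 38  51 132]
side mat [ 15 156 110] [ 15. 162. 116.] [ 16 166 125]
side cap [10 18 66] [13. 29. 70.] [19 35 72]
side cap2 [ 0  0 27] [13. 33. 28.] [53 76 54]
side foot [ 9 59  1] [ 78. 197.   9.] [160 255  22]
```

```bash
sed -i 's/(h\[...,0\]>12)&(h\[...,0\]<30)&(h\[...,1\]>60)&(h\[...,2\]>125)/(h[...,0]>=17)\&(h[...,0]<32)\&(h[...,1]>60)\&(h[...,2]>100)/; s/st_=((sat<70)|(h\[...,2\]<50))/st_=((h[...,2]<108)\&((sat<75)|(h[...,2]<60)))/' m1.py
python3 m1.py; python3 -c "
import cv2,numpy as np
cv2.imwrite('pics/m.png',cv2.resize(np.vstack([cv2.imread(f'pics/mask_{n}.png') for n in('top','side')]),(600,600)))"
```

```text
top 2560 358.0 128.0 1238
side 3254 328.0 372.0 1719
box ('top',) [ 5.5096e+02 -1.5495e+02 -5.0000e-01  7.8310e+01  2.5600e+03] deg -28.5
box ('side',) [ 5.5206e+02 -1.5509e+02 -4.7000e-01  1.4799e+02  3.2540e+03] deg -27.1
box ('top', 'side') [ 5.5123e+02 -1.5502e+02  2.6500e+00  2.2924e+02  5.8140e+03] deg 151.8
panel ('top',) [ 5.7096e+02 -1.1550e+02 -4.9000e-01  2.6890e+01  3.5800e+02] deg -28.1
panel ('side',) [ 5.7304e+02 -1.1375e+02 -4.9000e-01  3.5060e+01  3.2800e+02] deg -28.4
panel ('top', 'side') [ 5.7144e+02 -1.1453e+02 -5.1000e-01  6.9500e+01  6.8600e+02] deg -29.1Traceback (most recent call last):
  File "m1.py", line 27, in <module>
    r=fit({c:V[c][k] for c in cams},b,p0); print(k,cams,np.round(r,2),"deg",round(np.degrees(r[2]),1))
  File "fit.py", line 27, in fit
    r=minimize(f,s,method="Nelder-Mead",options=dict(initial_simplex=sim,xatol=.05,fatol=.05))
    res = _minimize_neldermead(fun, x0, args, callback, bounds=bounds,
                               **options)
    fxcc = func(xcc)
    fx = function(np.copy(x), *(wrapper_args + args))
  File "fit.py", line 23, in f
    return sum(np.abs(render(n,blks,p,r)-m).sum() for n,(m,r) in views.items())
  File "fit.py", line 23, in <genexpr>
    return sum(np.abs(render(n,blks,p,r)-m).sum() for n,(m,r) in views.items())
                      ~~~~~~^^^^^^^^^^^^
  File "fit.py", line 15, in render
    uv=(proj(name,place(B,p))-[x0,y0]+.5)*S-.5
        ~~~~^^^^^^^^^^^^^^^^^
  File "fit.py", line 5, in proj
    i=env.camera_info(name); T=np.array(i["world_to_cam"],float)
ValueError: time passes only in moves, steps and waits
```

View pics/m.png

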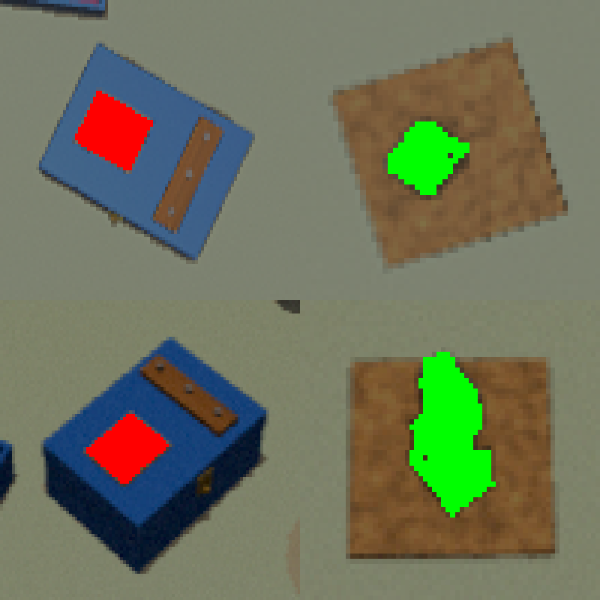

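```bash
sed -i 's/^S=8/S=8\nINFO={c:env.camera_info(c) for c in ("top","side")}/; s/i=env.camera_info(name); T=np/i=INFO[name]; T=np/' fit.py
python3 m1.py | grep -E "stamp|mat"
```

```text
stamp ('top',) [519.87 211.74   0.94  19.43 128.  ] deg 53.7
stamp ('side',) [520.84 218.03   0.74  57.62 372.  ] deg 42.5
stamp ('top', 'side') [521.53 215.81   0.74 105.8  500.  ] deg 42.6
mat ('top',) [5.2421e+02 1.9998e+02 3.0000e-01 4.0790e+01 1.2380e+03] deg 17.3
mat ('side',) [5.2514e+02 2.0309e+02 3.2000e-01 3.7450e+01 1.7190e+03] deg 18.4
mat ('top', 'side') [5.2489e+02 2.0247e+02 3.1000e-01 1.1552e+02 2.9570e+03] deg 17.7
```

```bash
cat > m2.py <<'E'
from fit import *
V={}
for n,r,t in (("top",(195,205,250,262),72),("side",(252,250,318,308),50)):
    im=np.load(n+"0.npz")["im"]; h=cv2.cvtColor(im,cv2.COLOR_BGR2HSV).astype(int)[r[1]:r[3],r[0]:r[2]]
    m=((h[...,1]<70)&(h[...,2]>t)&(h[...,2]<112)).astype(np.uint8)
    k,l,st,c=cv2.connectedComponentsWithStats(m,connectivity=4); j=1+st[1:,4].argmax(); m=(l==j)
    y,x=np.where(m); print(n,m.sum()); 
    for row in m[y.min():y.max()+1,x.min():x.max()+1]: print(''.join('.#'[int(v)] for v in row))
    V[n]=(m.astype(float),r)
B=[blk(24,40,98,98)]
for cams in (("top",),("side",),("top","side")):
    r=fit({c:V[c] for c in cams},B,(520,214,[.4,.6,.8,1.,1.2])); print(cams,np.round(r,2),np.degrees(r[2]).round(1))
E
python3 m2.py
```

```text
top 58
.....#...
....###..
...######
...######
..#######
.#######.
#######..
#######..
######...
#####....
..###....
side 85
..####......
#######.....
.######.....
########....
#########...
.#########..
..#########.
..##########
...#########
....#######.
.....#####..
......##....
('top',) [520.23 213.41   0.98  20.    58.  ] 56.1
('side',) [521.88 217.96   0.95  21.35  85.  ] 54.4
('top', 'side') [520.84 216.34   0.91  51.14 143.  ] 52.0
```

```bash
cat > plan.py <<'E'
import numpy as np
# cur=(x,y,z,a deg); rounded offsets/dr printed for each waypoint (one call each)
def plan(cur,wps):
    for w in wps:
        a=np.radians(cur[3]); d=np.array(w[:3])-cur[:3]
        o=np.round(np.array([d[0]*np.cos(a)+d[1]*np.sin(a), d[0]*np.sin(a)-d[1]*np.cos(a), -d[2]])/750,4)
        r=round(-(w[3]-cur[3])/30,3); assert abs(r)<=1,r
        n=max(np.linalg.norm(d)/50,abs(w[3]-cur[3])/8.59)
        o2=o*750; cur=(cur[0]+o2[0]*np.cos(a)+o2[1]*np.sin(a),cur[1]+o2[0]*np.sin(a)-o2[1]*np.cos(a),cur[2]-o2[2],cur[3]-30*r)
        print("offset",o.tolist(),"drz",r,"rows>=%.1f"%n,"->",np.round(cur,2).tolist())
    return cur
E
python3 - <<'E'
from plan import plan
plan((171.438,-548.831,231.299,17.35),[(270,-350,232,47.35),(360,-150,232,77.35),(440,50,232,107.35),(521,215.3,200,137.35),(520.8,215.3,130,144),(520.8,215.3,62,144)])
E
```

```text
offset [0.2045, -0.2139, -0.0009] drz -1.0 rows>=4.4 -> [269.99, -349.97, 231.97, 47.35]
offset [0.2774, -0.0924, -0.0] drz -1.0 rows>=4.4 -> [359.98, -149.99, 231.97, 77.35]
offset [0.2835, 0.0457, -0.0] drz -1.0 rows>=4.3 -> [439.99, 49.96, 231.97, 107.35]
offset [0.1782, 0.1688, 0.0426] drz -1.0 rows>=3.7 -> [520.97, 215.29, 200.02, 137.35]
offset [0.0002, -0.0001, 0.0934] drz -0.222 rows>=1.4 -> [520.81, 215.33, 129.97, 144.01]
offset [-0.0, -0.0, 0.0906] drz 0.0 rows>=1.4 -> [520.81, 215.33, 62.02, 144.01]
```

>>> {"api": "play_rows", "payload": {
  "steps": [
    {"jaw": 0,"offset": [0.2045,-0.2139,-0.0009],"dr": [0,0,-1]},
    {"jaw": 0,"offset": [0.2045,-0.2139,-0.0009],"dr": [0,0,-1]},
    {"jaw": 0,"offset": [0.2045,-0.2139,-0.0009],"dr": [0,0,-1]},
    {"jaw": 0,"offset": [0.2045,-0.2139,-0.0009],"dr": [0,0,-1]},
    {"jaw": 0,"offset": [0.2045,-0.2139,-0.0009],"dr": [0,0,-1]},
    {"jaw": 0,"offset": [0.2045,-0.2139,-0.0009],"dr": [0,0,-1]}
  ]
}}

```text
time: 1.5
ee_pos: [271.1, -347.8, 232.1]
orientation: [0.0, 0.915, 0.403, 0.0]
ft_force: [-0.8, -1.0, 0.5]
width: 85.1
grasp_force: 0.0
```

>>> {"api": "play_rows", "payload": {
  "steps": [
    {"jaw": 0,"offset": [0.2774,-0.0924,0],"dr": [0,0,-1]},
    {"jaw": 0,"offset": [0.2774,-0.0924,0],"dr": [0,0,-1]},
    {"jaw": 0,"offset": [0.2774,-0.0924,0],"dr": [0,0,-1]},
    {"jaw": 0,"offset": [0.2774,-0.0924,0],"dr": [0,0,-1]},
    {"jaw": 0,"offset": [0.2774,-0.0924,0],"dr": [0,0,-1]},
    {"jaw": 0,"offset": [0.2774,-0.0924,0],"dr": [0,0,-1]}
  ]
}}

```text
time: 2.1
ee_pos: [360.8, -149.1, 232.2]
orientation: [0.0, 0.78, 0.626, 0.0]
ft_force: [0.1, -0.7, 0.2]
width: 85.1
grasp_force: 0.0
```

>>> {"api": "play_rows", "payload": {
  "steps": [
    {"jaw": 0,"offset": [0.2835,0.0457,0],"dr": [0,0,-1]},
    {"jaw": 0,"offset": [0.2835,0.0457,0],"dr": [0,0,-1]},
    {"jaw": 0,"offset": [0.2835,0.0457,0],"dr": [0,0,-1]},
    {"jaw": 0,"offset": [0.2835,0.0457,0],"dr": [0,0,-1]},
    {"jaw": 0,"offset": [0.2835,0.0457,0],"dr": [0,0,-1]},
    {"jaw": 0,"offset": [0.2835,0.0457,0],"dr": [0,0,-1]}
  ]
}}

```text
time: 2.7
ee_pos: [441.0, 50.0, 231.9]
orientation: [0.0, 0.592, 0.806, -0.0]
ft_force: [-0.6, -0.1, -0.0]
width: 85.2
grasp_force: 0.0
```

>>> {"api": "play_rows", "payload": {
  "steps": [
    {"jaw": 0,"offset": [0.1782,0.1688,0.0426],"dr": [0,0,-1]},
    {"jaw": 0,"offset": [0.1782,0.1688,0.0426],"dr": [0,0,-1]},
    {"jaw": 0,"offset": [0.1782,0.1688,0.0426],"dr": [0,0,-1]},
    {"jaw": 0,"offset": [0.1782,0.1688,0.0426],"dr": [0,0,-1]},
    {"jaw": 0,"offset": [0.1782,0.1688,0.0426],"dr": [0,0,-1]},
    {"jaw": 0,"offset": [0.1782,0.1688,0.0426],"dr": [0,0,-1]}
  ]
}}

```text
time: 3.3
ee_pos: [521.8, 213.2, 199.4]
orientation: [-0.0, 0.365, 0.931, -0.001]
ft_force: [-0.1, -1.9, 0.3]
width: 85.5
grasp_force: 0.0
```

>>> {"api": "play_rows", "payload": {
  "steps": [
    {"jaw": 0,"offset": [0.0002,-0.0001,0.04],"dr": [0,0,-0.222]},
    {"jaw": 0,"offset": [0.0002,-0.0001,0.08],"dr": [0,0,-0.222]},
    {"jaw": 0,"offset": [0.0002,-0.0001,0.0934],"dr": [0,0,-0.222]},
    {"jaw": 0,"offset": [0.0002,-0.0001,0.0934],"dr": [0,0,-0.222]},
    {"jaw": 0,"offset": [0.0002,-0.0001,0.0934],"dr": [0,0,-0.222]}
  ]
}}

```text
time: 3.8
ee_pos: [521.9, 214.4, 131.6]
orientation: [0.001, 0.31, 0.951, 0.0]
ft_force: [0.2, 0.9, 0.0]
width: 85.4
grasp_force: 0.0
```

```bash
python3 - <<'E'
from h import *
im,d=env.camera("side"); s=env.get_state(); print(s["ee_pos"],s["orientation"])
cv2.imwrite("pics/c.png",cv2.resize(im[210:320,220:350],(780,660))[:600])
im,d=env.camera("top"); cv2.imwrite("pics/ct.png",im)
E
```

```text
[522.22842843 214.80253704 131.99968021] [1.47268519e-03 3.09495917e-01 9.50899379e-01 6.92453361e-04]
```

View pics/c.png

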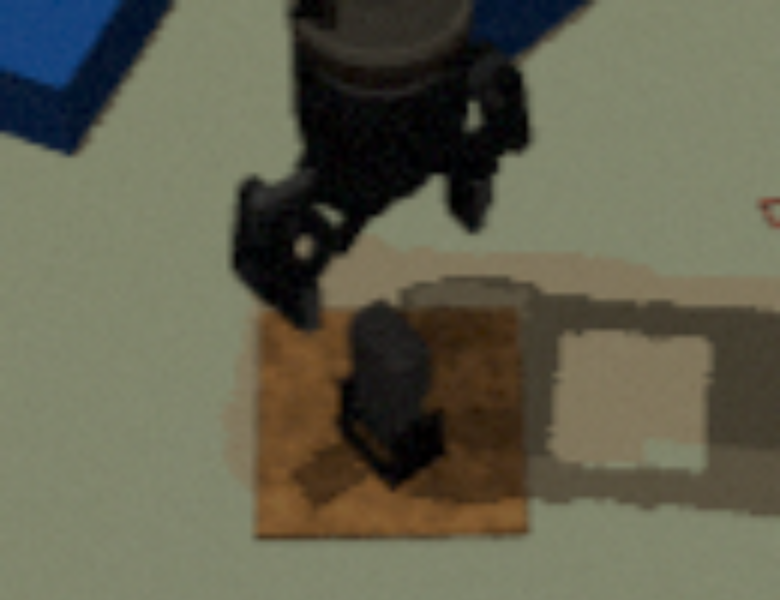

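>>> {"api": "play_rows", "payload": {
  "steps": [
    {"jaw": 0,"offset": [0,0,0.03],"dr": [0,0,0]},
    {"jaw": 0,"offset": [0,0,0.055],"dr": [0,0,0]},
    {"jaw": 0,"offset": [0,0,0.075],"dr": [0,0,0]},
    {"jaw": 0,"offset": [0,0,0.0906],"dr": [0,0,0]},
    {"jaw": 0,"offset": [0,0,0.0906],"dr": [0,0,0]},
    {"jaw": 0.3,"offset": [0,0,0.0906],"dr": [0,0,0]},
    {"jaw": 0.4,"offset": [0,0,0.0906],"dr": [0,0,0]},
    {"jaw": 0.5,"offset": [0,0,0.0906],"dr": [0,0,0]},
    {"jaw": 0.55,"offset": [0,0,0.0906],"dr": [0,0,0]},
    {"jaw": 0.6,"offset": [0,0,0.0906],"dr": [0,0,0]}
  ]
}}

```text
time: 4.9
ee_pos: [521.1, 215.4, 62.4]
orientation: [0.0, 0.309, 0.951, 0.0]
ft_force: [0.4, 0.1, 0.3]
width: 34.2
grasp_force: 0.0
```

>>> {"api": "play_rows", "payload": {
  "steps": [
    {"jaw": 0.64,"offset": [0,0,0],"dr": [0,0,0]},
    {"jaw": 0.68,"offset": [0,0,0],"dr": [0,0,0]},
    {"jaw": 0.72,"offset": [0,0,0],"dr": [0,0,0]},
    {"jaw": 0.76,"offset": [0,0,0],"dr": [0,0,0]},
    {"jaw": 0.85,"offset": [0,0,0],"dr": [0,0,0]},
    {"jaw": 1,"offset": [0,0,0],"dr": [0,0,0]},
    {"jaw": 1,"offset": [0,0,0],"dr": [0,0,0]},
    {"jaw": 1,"offset": [0,0,0],"dr": [0,0,0]}
  ]
}}

```text
time: 5.7
ee_pos: [520.8, 215.2, 62.1]
orientation: [-0.0, 0.309, 0.951, -0.0]
ft_force: [-1.6, -2.4, 2.9]
width: 23.5
grasp_force: 59.0
```

```bash
python3 - <<'E'
from cell import env
print({k:v for k,v in env.get_state().items() if k[:2]!="jo"})
E
```

```text
{'time': 5.7, 'ee_pos': array([520.75422733, 215.16200412,  62.1156063 ]), 'orientation': array([-7.50072124e-05,  3.08916672e-01,  9.51089081e-01, -2.08592383e-04]), 'ft_force': array([-1.64951277, -2.36715225,  2.87892088]), 'moment': array([-0.5064877 ,  0.3660927 , -0.01866831]), 'grasp_force': 59.03299927711487, 'width': 23.4708105050662}
```

```bash
python3 - <<'E'
from plan import plan
plan((520.81,215.33,62.02,144.01),[(520.8,215.3,242,144.01),(540,100,242,116),(556,-10,242,88),(572,-115,242,61.6),(572,-115,159,61.6)])
E
```

```text
offset [-0.0, -0.0, -0.24] drz -0.0 rows>=3.6 -> [520.81, 215.33, 242.02, 144.01]
offset [-0.1111, -0.1094, 0.0] drz 0.934 rows>=3.3 -> [540.01, 99.98, 242.02, 115.99]
offset [-0.1411, -0.0451, 0.0] drz 0.933 rows>=3.3 -> [555.98, -9.97, 242.02, 88.0]
offset [-0.1392, 0.0262, 0.0] drz 0.88 rows>=3.1 -> [571.98, -114.99, 242.02, 61.6]
offset [0.0, 0.0, 0.1107] drz -0.0 rows>=1.7 -> [571.98, -114.99, 159.0, 61.6]
```

>>> {"api": "play_rows", "payload": {
  "steps": [
    {"jaw": 1,"offset": [0,0,-0.02],"dr": [0,0,0]},
    {"jaw": 1,"offset": [0,0,-0.05],"dr": [0,0,0]},
    {"jaw": 1,"offset": [0,0,-0.09],"dr": [0,0,0]},
    {"jaw": 1,"offset": [0,0,-0.14],"dr": [0,0,0]},
    {"jaw": 1,"offset": [0,0,-0.19],"dr": [0,0,0]},
    {"jaw": 1,"offset": [0,0,-0.22],"dr": [0,0,0]},
    {"jaw": 1,"offset": [0,0,-0.24],"dr": [0,0,0]},
    {"jaw": 1,"offset": [0,0,-0.24],"dr": [0,0,0]}
  ]
}}

```text
time: 6.5
ee_pos: [522.0, 215.8, 244.7]
orientation: [0.002, 0.309, 0.951, 0.001]
ft_force: [0.3, -0.2, -2.0]
width: 23.0
grasp_force: 59.3
```

>>> {"api": "play_rows", "payload": {
  "steps": [
    {"jaw": 1,"offset": [-0.04,-0.04,0],"dr": [0,0,0.25]},
    {"jaw": 1,"offset": [-0.08,-0.08,0],"dr": [0,0,0.5]},
    {"jaw": 1,"offset": [-0.1,-0.1,0],"dr": [0,0,0.75]},
    {"jaw": 1,"offset": [-0.1111,-0.1094,0],"dr": [0,0,0.934]},
    {"jaw": 1,"offset": [-0.1111,-0.1094,0],"dr": [0,0,0.934]}
  ]
}}

```text
time: 7.0
ee_pos: [539.3, 98.7, 239.9]
orientation: [-0.001, 0.531, 0.847, -0.001]
ft_force: [-1.2, -0.1, -2.8]
width: 23.2
grasp_force: 59.7
```

>>> {"api": "play_rows", "payload": {
  "steps": [
    {"jaw": 1,"offset": [-0.04,-0.012,0],"dr": [0,0,0.25]},
    {"jaw": 1,"offset": [-0.08,-0.025,0],"dr": [0,0,0.5]},
    {"jaw": 1,"offset": [-0.12,-0.037,0],"dr": [0,0,0.75]},
    {"jaw": 1,"offset": [-0.1411,-0.0451,0],"dr": [0,0,0.933]},
    {"jaw": 1,"offset": [-0.1411,-0.0451,0],"dr": [0,0,0.933]}
  ]
}}

```text
time: 7.5
ee_pos: [555.6, -10.9, 240.6]
orientation: [-0.001, 0.72, 0.694, -0.001]
ft_force: [0.1, -0.2, -2.6]
width: 23.6
grasp_force: 59.7
```

>>> {"api": "play_rows", "payload": {
  "steps": [
    {"jaw": 1,"offset": [-0.04,0.008,0],"dr": [0,0,0.25]},
    {"jaw": 1,"offset": [-0.08,0.015,0],"dr": [0,0,0.5]},
    {"jaw": 1,"offset": [-0.12,0.022,0],"dr": [0,0,0.75]},
    {"jaw": 1,"offset": [-0.1392,0.0262,0],"dr": [0,0,0.88]},
    {"jaw": 1,"offset": [-0.1392,0.0262,0],"dr": [0,0,0.88]},
    {"jaw": 1,"offset": [-0.1392,0.0262,0],"dr": [0,0,0.88]}
  ]
}}

```text
time: 8.1
ee_pos: [571.8, -113.3, 241.2]
orientation: [-0.001, 0.858, 0.514, -0.0]
ft_force: [0.0, 0.9, -2.3]
width: 23.1
grasp_force: 59.7
```

>>> {"api": "play_rows", "payload": {
  "steps": [
    {"jaw": 1,"offset": [0,0,0.03],"dr": [0,0,0]},
    {"jaw": 1,"offset": [0,0,0.06],"dr": [0,0,0]},
    {"jaw": 1,"offset": [0,0,0.085],"dr": [0,0,0]},
    {"jaw": 1,"offset": [0,0,0.1],"dr": [0,0,0]},
    {"jaw": 1,"offset": [0,0,0.1107],"dr": [0,0,0]},
    {"jaw": 1,"offset": [0,0,0.1107],"dr": [0,0,0]},
    {"jaw": 1,"offset": [0,0,0.1107],"dr": [0,0,0]},
    {"jaw": 1,"offset": [0,0,0.1107],"dr": [0,0,0]}
  ]
}}

```text
time: 8.9
ee_pos: [572.7, -115.2, 160.3]
orientation: [0.001, 0.859, 0.512, 0.001]
ft_force: [-0.6, -0.6, -2.0]
width: 22.9
grasp_force: 59.8
```

```bash
python3 - <<'E'
from fit import *
im,d=env.camera("side"); np.savez("side1.npz",im=im,d=d); s=env.get_state(); print({k:v for k,v in s.items() if k[:2]!="jo"})
t,dt=env.camera("top"); np.savez("top1.npz",im=t,d=dt)
big=cv2.resize(im[110:235,250:365],(552,600),interpolation=cv2.INTER_CUBIC)
# predicted outlines: foot (green) at z 103..141, panel (red)
def draw(B,p,c):
    uv=(proj("side",place(B,p))-[250,110]+.5)*4.8
    for i in range(8):
        for j in range(i):
            if (np.abs(B[i]-B[j])>1e-6).sum()==1: cv2.line(big,tuple(int(v) for v in uv[i].round()),tuple(int(v) for v in uv[j].round()),c,1)
draw(blk(34,46,103,141),(572,-115,np.radians(-28.4)),(0,255,0))
draw(blk(64,76,75,78),(572,-115,np.radians(-28.4)),(0,0,255))
cv2.imwrite("pics/d.png",big)
E
```

```text
{'time': 8.95, 'ee_pos': array([ 572.70665298, -115.26264608,  160.19671989]), 'orientation': array([8.66214391e-04, 8.58916580e-01, 5.12114395e-01, 6.35612191e-04]), 'ft_force': array([ 0.75875383, -0.02406817, -1.58142975]), 'moment': array([ 0.02868038, -0.01827028,  0.0379755 ]), 'grasp_force': 59.804348945617676, 'width': 23.02715767233721}
```

View pics/d.png

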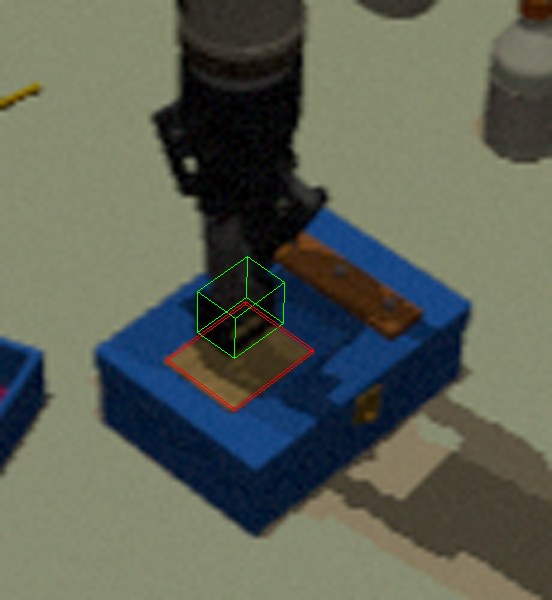

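```bash
python3 - <<'E'
from fit import *
im=np.load("side1.npz")["im"]
x0,y0,k=282,154,10
c=im[y0:y0+45,x0:x0+40].astype(float); c=255*(np.clip(c/130,0,1))**.6
a=cv2.resize(c.astype(np.uint8),None,fx=k,fy=k,interpolation=cv2.INTER_NEAREST); b=a.copy()
B=blk(34,46,103,141); uv=(proj("side",place(B,(572,-115,np.radians(-28.4))))-[x0,y0]+.5)*k
for i in range(8):
    for j in range(i):
        if (np.abs(B[i]-B[j])>1e-6).sum()==1: cv2.line(b,tuple(int(v) for v in uv[i].round()),tuple(int(v) for v in uv[j].round()),(0,255,0),1)
cv2.imwrite("pics/e.png",np.hstack([a,b]))
E
```

```text
(no output)
```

View pics/e.png

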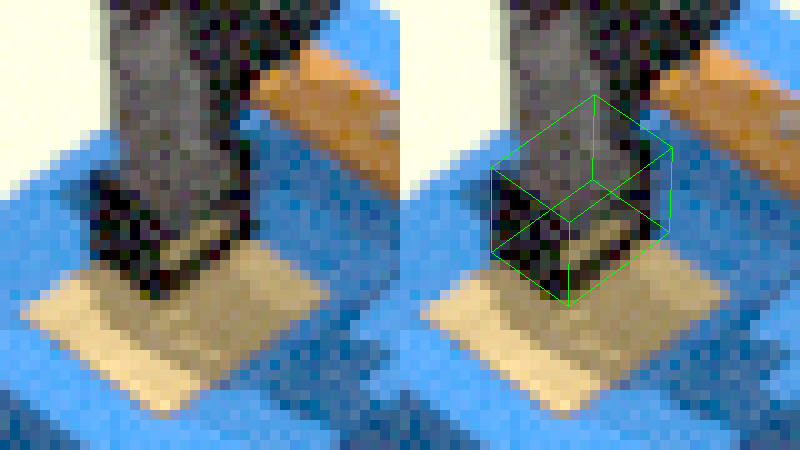

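>>> {"api": "play_rows", "payload": {
  "steps": [
    {"jaw": 1,"offset": [0,0,0.008],"dr": [0,0,0]},
    {"jaw": 1,"offset": [0,0,0.015],"dr": [0,0,0]},
    {"jaw": 1,"offset": [0,0,0.021],"dr": [0,0,0]},
    {"jaw": 1,"offset": [0,0,0.025],"dr": [0,0,0]},
    {"jaw": 1,"offset": [0,0,0.028],"dr": [0,0,0]},
    {"jaw": 1,"offset": [0,0,0.028],"dr": [0,0,0]},
    {"jaw": 1,"offset": [0,0,0.028],"dr": [0,0,0]}
  ]
}}

```text
time: 9.7
ee_pos: [572.1, -115.0, 138.1]
orientation: [0.0, 0.859, 0.512, 0.0]
ft_force: [0.3, 0.8, -2.9]
width: 23.0
grasp_force: 59.8
```

>>> {"api": "play_rows", "payload": {
  "steps": [
    {"jaw": 1,"offset": [0,0,0.001],"dr": [0,0,0]},
    {"jaw": 1,"offset": [0,0,0.002],"dr": [0,0,0]},
    {"jaw": 1,"offset": [0,0,0.003],"dr": [0,0,0]},
    {"jaw": 1,"offset": [0,0,0.004],"dr": [0,0,0]},
    {"jaw": 1,"offset": [0,0,0.005],"dr": [0,0,0]},
    {"jaw": 1,"offset": [0,0,0.006],"dr": [0,0,0]},
    {"jaw": 1,"offset": [0,0,0.007],"dr": [0,0,0]},
    {"jaw": 1,"offset": [0,0,0.008],"dr": [0,0,0]},
    {"jaw": 1,"offset": [0,0,0.008],"dr": [0,0,0]}
  ]
}}

```text
time: 10.6
ee_pos: [572.1, -115.0, 132.4]
orientation: [0.0, 0.859, 0.512, 0.0]
ft_force: [-2.9, 1.5, 4.3]
width: 23.2
grasp_force: 60.5
```

>>> {"api": "play_rows", "payload": {
  "steps": [
    {"jaw": 1,"offset": [0,0,0.0014],"dr": [0,0,0]},
    {"jaw": 1,"offset": [0,0,0.0028],"dr": [0,0,0]},
    {"jaw": 1,"offset": [0,0,0.0042],"dr": [0,0,0]},
    {"jaw": 1,"offset": [0,0,0.0056],"dr": [0,0,0]},
    {"jaw": 1,"offset": [0,0,0.007],"dr": [0,0,0]},
    {"jaw": 1,"offset": [0,0,0.0084],"dr": [0,0,0]},
    {"jaw": 1,"offset": [0,0,0.0098],"dr": [0,0,0]},
    {"jaw": 1,"offset": [0,0,0.011],"dr": [0,0,0]},
    {"jaw": 1,"offset": [0,0,0.012],"dr": [0,0,0]},
    {"jaw": 1,"offset": [0,0,0.012],"dr": [0,0,0]}
  ]
}}

```text
time: 11.6
ee_pos: [572.1, -115.0, 124.0]
orientation: [0.0, 0.859, 0.512, 0.0]
ft_force: [-5.4, 2.8, 10.6]
width: 23.4
grasp_force: 61.3
```

>>> {"api": "play_rows", "payload": {
  "steps": [
    {"jaw": 1,"offset": [0,0,0.0007],"dr": [0,0,0]},
    {"jaw": 1,"offset": [0,0,0.0014],"dr": [0,0,0]},
    {"jaw": 1,"offset": [0,0,0.002],"dr": [0,0,0]},
    {"jaw": 1,"offset": [0,0,0.0026],"dr": [0,0,0]},
    {"jaw": 1,"offset": [0,0,0.0026],"dr": [0,0,0]}
  ]
}}

```text
time: 12.1
ee_pos: [572.1, -115.0, 122.3]
orientation: [0.0, 0.859, 0.512, -0.0]
ft_force: [-5.9, 3.1, 11.2]
width: 23.5
grasp_force: 61.4
```

>>> {"api": "play_rows", "payload": {
  "steps": [
    {"jaw": 1,"offset": [0,0,0.0007],"dr": [0,0,0]},
    {"jaw": 1,"offset": [0,0,0.0014],"dr": [0,0,0]},
    {"jaw": 1,"offset": [0,0,0.002],"dr": [0,0,0]},
    {"jaw": 1,"offset": [0,0,0.002],"dr": [0,0,0]}
  ]
}}

```text
time: 12.5
ee_pos: [572.1, -115.0, 122.0]
orientation: [0.0, 0.859, 0.512, -0.0]
ft_force: [-9.1, 4.3, 17.4]
width: 22.9
grasp_force: 62.3
```

>>> {"api": "play_rows", "payload": {
  "steps": [
    {"jaw": 1,"offset": [0,0,0],"dr": [0,0,0]},
    {"jaw": 1,"offset": [0,0,0],"dr": [0,0,0]},
    {"jaw": 1,"offset": [0,0,-0.002],"dr": [0,0,0]},
    {"jaw": 1,"offset": [0,0,-0.004],"dr": [0,0,0]},
    {"jaw": 1,"offset": [0,0,-0.007],"dr": [0,0,0]},
    {"jaw": 1,"offset": [0,0,-0.01],"dr": [0,0,0]},
    {"jaw": 1,"offset": [0,0,-0.013],"dr": [0,0,0]},
    {"jaw": 1,"offset": [0,0,-0.016],"dr": [0,0,0]},
    {"jaw": 1,"offset": [0,0,-0.019],"dr": [0,0,0]},
    {"jaw": 1,"offset": [0,0,-0.022],"dr": [0,0,0]}
  ]
}}

```text
time: 13.5
ee_pos: [572.1, -115.0, 135.6]
orientation: [0.0, 0.859, 0.512, 0.0]
ft_force: [-0.4, 0.1, -2.3]
width: 23.2
grasp_force: 59.8
```

>>> {"api": "play_rows", "payload": {
  "steps": [
    {"jaw": 1,"offset": [0,0,-0.004],"dr": [0,0,0]},
    {"jaw": 1,"offset": [0,0,-0.01],"dr": [0,0,0]},
    {"jaw": 1,"offset": [0,0,-0.025],"dr": [0,0,0]},
    {"jaw": 1,"offset": [0,0,-0.05],"dr": [0,0,0]},
    {"jaw": 1,"offset": [0,0,-0.09],"dr": [0,0,0]},
    {"jaw": 1,"offset": [0,0,-0.12],"dr": [0,0,0]},
    {"jaw": 1,"offset": [0,0,-0.14],"dr": [0,0,0]},
    {"jaw": 1,"offset": [0,0,-0.14],"dr": [0,0,0]}
  ]
}}

```text
time: 14.3
ee_pos: [573.4, -115.6, 244.2]
orientation: [0.002, 0.859, 0.512, 0.002]
ft_force: [0.8, 0.6, -2.1]
width: 23.4
grasp_force: 59.8
```

```bash
python3 - <<'E'
from fit import *
im,d=env.camera("side"); s=env.get_state(); print({k:v for k,v in s.items() if k[:2]!="jo"})
from plan import plan
plan((571.98,-114.99,241.05,61.6),[(556,-10,241,80),(540,95,241,100),(524.7,201.5,241,120),(524.7,201.5,66,120)])
cv2.imwrite("pics/f.png",cv2.resize(im[90:235,240:380],(579,600),interpolation=cv2.INTER_CUBIC))
E
```

```text
{'time': 14.35, 'ee_pos': array([ 572.51255993, -115.18384411,  242.02335073]), 'orientation': array([8.69191769e-04, 8.58949075e-01, 5.12059860e-01, 6.55676576e-04]), 'ft_force': array([-0.87260963, -0.53787154, -3.07394014]), 'moment': array([ 0.01950662,  0.01359812, -0.02693699]), 'grasp_force': 59.77526307106018, 'width': 23.2713613501136}
offset [0.113, -0.0853, 0.0001] drz -0.613 rows>=2.1 -> [556.01, -10.01, 240.98, 79.99]
offset [0.1342, -0.0454, -0.0] drz -0.667 rows>=2.3 -> [539.98, 95.02, 240.98, 100.0]
offset [0.1433, 0.0046, -0.0] drz -0.667 rows>=2.3 -> [524.71, 201.47, 240.98, 120.01]
offset [0.0, 0.0, 0.2333] drz 0.0 rows>=3.5 -> [524.71, 201.47, 66.0, 120.01]
```

View pics/f.png

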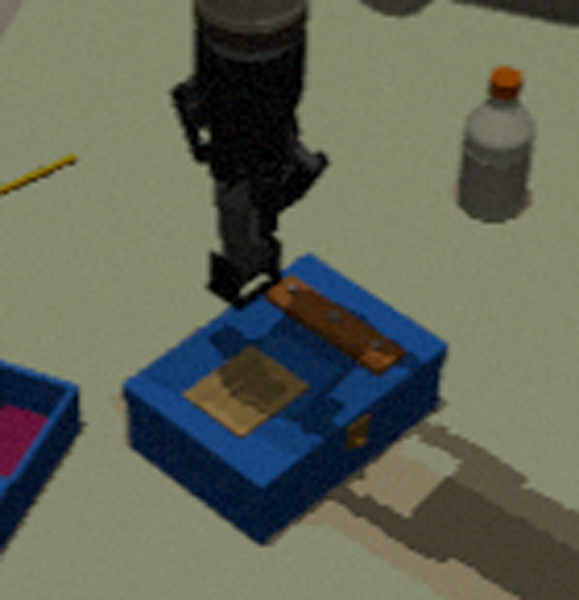

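>>> {"api": "play_rows", "payload": {
  "steps": [
    {"jaw": 1,"offset": [0.03,-0.023,0],"dr": [0,0,-0.2]},
    {"jaw": 1,"offset": [0.07,-0.053,0],"dr": [0,0,-0.4]},
    {"jaw": 1,"offset": [0.113,-0.0853,0.0001],"dr": [0,0,-0.613]},
    {"jaw": 1,"offset": [0.113,-0.0853,0.0001],"dr": [0,0,-0.613]}
  ]
}}

```text
time: 14.75
ee_pos: [554.1, -5.6, 238.8]
orientation: [-0.002, 0.764, 0.645, -0.001]
ft_force: [0.6, 0.1, -2.6]
width: 23.2
grasp_force: 59.8
```

>>> {"api": "play_rows", "payload": {
  "steps": [
    {"jaw": 1,"offset": [0.05,-0.016,0],"dr": [0,0,-0.22]},
    {"jaw": 1,"offset": [0.1,-0.033,0],"dr": [0,0,-0.44]},
    {"jaw": 1,"offset": [0.1342,-0.0454,0],"dr": [0,0,-0.667]},
    {"jaw": 1,"offset": [0.1342,-0.0454,0],"dr": [0,0,-0.667]}
  ]
}}

```text
time: 15.15
ee_pos: [538.6, 97.6, 239.2]
orientation: [-0.002, 0.641, 0.768, -0.001]
ft_force: [-0.6, -0.7, -1.6]
width: 23.3
grasp_force: 59.8
```

>>> {"api": "play_rows", "payload": {
  "steps": [
    {"jaw": 1,"offset": [0.05,0.0016,0],"dr": [0,0,-0.22]},
    {"jaw": 1,"offset": [0.09,0.003,0],"dr": [0,0,-0.44]},
    {"jaw": 1,"offset": [0.125,0.004,0],"dr": [0,0,-0.6]},
    {"jaw": 1,"offset": [0.1433,0.0046,0],"dr": [0,0,-0.667]},
    {"jaw": 1,"offset": [0.1433,0.0046,0],"dr": [0,0,-0.667]},
    {"jaw": 1,"offset": [0.1433,0.0046,0],"dr": [0,0,-0.667]}
  ]
}}

```text
time: 15.75
ee_pos: [524.9, 200.3, 240.4]
orientation: [-0.0, 0.501, 0.865, -0.001]
ft_force: [-0.1, 0.6, -2.8]
width: 23.2
grasp_force: 59.9
```

>>> {"api": "play_rows", "payload": {
  "steps": [
    {"jaw": 1,"offset": [0,0,0.04],"dr": [0,0,0]},
    {"jaw": 1,"offset": [0,0,0.09],"dr": [0,0,0]},
    {"jaw": 1,"offset": [0,0,0.14],"dr": [0,0,0]},
    {"jaw": 1,"offset": [0,0,0.18],"dr": [0,0,0]},
    {"jaw": 1,"offset": [0,0,0.21],"dr": [0,0,0]},
    {"jaw": 1,"offset": [0,0,0.225],"dr": [0,0,0]},
    {"jaw": 1,"offset": [0,0,0.2333],"dr": [0,0,0]},
    {"jaw": 1,"offset": [0,0,0.2333],"dr": [0,0,0]},
    {"jaw": 1,"offset": [0,0,0.2333],"dr": [0,0,0]}
  ]
}}

```text
time: 16.65
ee_pos: [525.9, 201.4, 67.4]
orientation: [0.001, 0.5, 0.866, 0.001]
ft_force: [0.7, 0.8, -2.4]
width: 22.9
grasp_force: 59.8
```

>>> {"api": "play_rows", "payload": {
  "steps": [
    {"jaw": 1,"offset": [0,0,0.0012],"dr": [0,0,0]},
    {"jaw": 1,"offset": [0,0,0.0024],"dr": [0,0,0]},
    {"jaw": 1,"offset": [0,0,0.0036],"dr": [0,0,0]},
    {"jaw": 1,"offset": [0,0,0.0048],"dr": [0,0,0]},
    {"jaw": 1,"offset": [0,0,0.0056],"dr": [0,0,0]},
    {"jaw": 1,"offset": [0,0,0.0056],"dr": [0,0,0]}
  ]
}}

```text
time: 17.25
ee_pos: [524.8, 201.5, 62.1]
orientation: [0.0, 0.5, 0.866, -0.0]
ft_force: [-1.7, -0.4, 1.9]
width: 23.5
grasp_force: 60.1
```

>>> {"api": "play_rows", "payload": {
  "steps": [
    {"jaw": 0.7,"offset": [0,0,0],"dr": [0,0,0]},
    {"jaw": 0.65,"offset": [0,0,0],"dr": [0,0,0]},
    {"jaw": 0.5,"offset": [0,0,0],"dr": [0,0,0]},
    {"jaw": 0.3,"offset": [0,0,0],"dr": [0,0,0]},
    {"jaw": 0,"offset": [0,0,0],"dr": [0,0,0]},
    {"jaw": 0,"offset": [0,0,0],"dr": [0,0,0]},
    {"jaw": 0,"offset": [0,0,0],"dr": [0,0,0]},
    {"jaw": 0,"offset": [0,0,0],"dr": [0,0,0]}
  ]
}}

```text
time: 18.05
ee_pos: [524.7, 201.5, 61.8]
orientation: [-0.0, 0.5, 0.866, -0.0]
ft_force: [0.1, -0.2, -0.0]
width: 85.6
grasp_force: 0.0
```

>>> {"api": "play_rows", "payload": {
  "steps": [
    {"jaw": 0,"offset": [0,0,-0.02],"dr": [0,0,0]},
    {"jaw": 0,"offset": [0,0,-0.05],"dr": [0,0,0]},
    {"jaw": 0,"offset": [0,0,-0.1],"dr": [0,0,0]},
    {"jaw": 0,"offset": [0,0,-0.15],"dr": [0,0,0]},
    {"jaw": 0,"offset": [0,0,-0.2],"dr": [0,0,0]},
    {"jaw": 0,"offset": [0,0,-0.24],"dr": [0,0,0]},
    {"jaw": 0,"offset": [0,0,-0.24],"dr": [0,0,0]},
    {"jaw": 0,"offset": [0,0,-0.24],"dr": [0,0,0]}
  ]
}}

```text
time: 18.85
ee_pos: [525.2, 201.5, 243.3]
orientation: [0.001, 0.5, 0.866, 0.001]
ft_force: [-0.4, -0.9, -0.9]
width: 85.3
grasp_force: 0.0
```

```bash
python3 - <<'E'
from h import *
im,d=env.camera("side"); print(env.get_state()["ee_pos"])
cv2.imwrite("pics/g.png",cv2.resize(im[130:325,200:380],(554,600),interpolation=cv2.INTER_CUBIC))
E
```

```text
[524.31746354 201.41696249 241.63202997]
```

View pics/g.png

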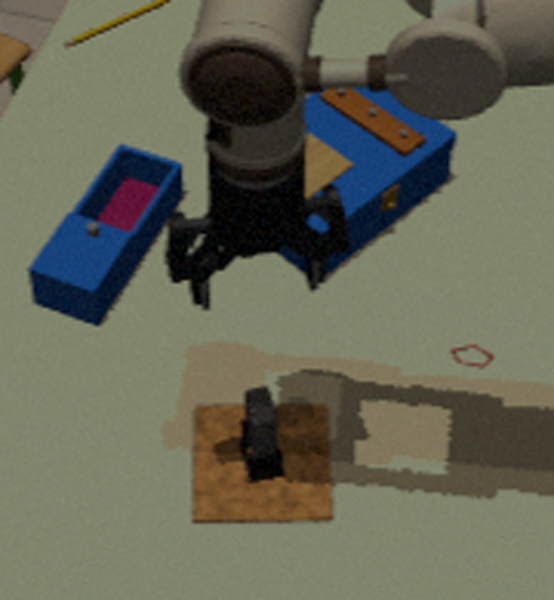

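The picture shows the stamp standing upright near the middle of the mat (foot around crop pixel (263,462)). The gripper is clear of it, and the box and pencil case are where they were.

```bash
python3 -c "
from cell import env
print(env.close_job())"
```

```text
the job is handed in; nothing more can be done
None
```

The job is handed in at about 19 s: the panel was stamped with the cap fully down (about 19 N at the stop), the foot in the middle to within about 2 mm by camera estimate, and the stamp now stands upright near the middle of the cork mat with the gripper clear of it.

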